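# Check the slope of the tilting bed with the level gauge

## Robot

A 6-joint arm with a two-finger parallel gripper is mounted at the origin on the work surface. World frame = base frame: x ahead of the robot, y to its left, z up, the work surface at z = 0. Lengths are in m, angles in rad, forces in N, time in s.
With the tool pointing down it reaches from about 0.425 to 0.925 m from the base axis. Payload 12.5 kg.
Tool frame: the origin (TCP) lies at the very end of the fingers, on their centre line; the grasp point (between the pads) lies 19 mm behind it; z points along the fingers, y is the direction in which the jaws open and shut (so a half turn about z gives the same grasp; the last joint's range is limited). The gripper opens to 85 mm and grips with 20 to 120 N. Pads are 22 mm wide; open, the fingers measure 114 mm over their backs; the gripper's body (76 mm by 85 mm) begins 54 mm behind the grasp point. The pads swing forward as they close: fully open they stand 13 mm farther back than shut.
Start: joints at [1.04, 0.491, 1.559, -0, 1.092, -0.106], TCP at [0.258, 0.569, 0.231] pointing down, gripper open.
Joint ranges: [-3.1, 3.1], [-0.84, 2.19], [0.05, 2.79], [-1.13, 4.28], [0.06, 2.93], [-2.69, 2.69]. Speed limits (rad/s): [2.22, 2.22, 2.79, 3.14, 3.14, 3.14].

## Interface

Orientations are given as [roll, pitch, yaw] about the fixed x, y, z axes, in that order (R = Rz(yaw) Ry(pitch) Rx(roll)).
In Python, from cell import bot gives the robot as it stands.
- The arm moves only by the tool send_rows, never from a script. Its argument "rows" is a list of rows, each a list of 5 numbers: the shift along the tool's x, y, z in m, then the turn about the tool's z in rad, then the finger opening in m, from 0 to 0.0854. In form: [[x, y, z, twist, jaw], ...]. A call has 1 to 8 rows; each row is the pose to reach, as a shift and turn from the pose commanded when the call began, along the tool's axes at that moment; what a row does not reach only later rows make up. A row lasts 1/8 s, in which the tool goes at most 62.5 mm and 10.7 degrees, less where a joint would pass 70% of its speed; a pose out of reach is approached as far as the arm can. A call with a gripper value outside its range is refused whole. The fingers move at their own pace and stop on an object; "newtons" is the grip in N (left out, the last holds). Time passes only in rows, so rows that repeat a pose let the fingers close. It gives the time, the measured TCP pose, the force and the opening at its end, in the units of the state.
- bot.get_obs(): the state, without advancing time (a new reading comes with each control period).
- bot.grab_frame(name): name is "side" or "top"; returns the picture (480x640x3 uint8, red, green, blue); there is no depth.
- bot.camera_info(name): a dict with "intrinsics" (3x3 intrinsics, pixels), "D" ([k1, k2, p1, p2, k3] as OpenCV has them; the pictures are not rectified), "cam_to_world" (4x4, takes a point from camera to world coordinates). Camera axes: x right, y up, looking along -z (the intrinsics and any distortion apply to the point x, -y, -z); pixel columns grow to the right and rows downward; lengths in m; the calibration is good to about 2 mm. A picture is of the moment at which its call begins. camera_info takes no time and is no camera call.
- bot.job_done(): hands the job in, once; it reports no verdict.
Trained networks look in the newest picture that a camera, given by its name, has taken for a name from the list of things; names that differ only in an ending like _2 or _b are one class to them, and where a whole thing is asked for, a point or a joint stands for the part that bears it (a point fixed in the world has none). Each returns a list of dicts, best first, with "p" (0 to 1); they miss things now and then, are a little off and sometimes report something else, mostly with a low value. They report only what shows in the picture. A call takes as long as a camera call. They do not tell look-alikes from the thing itself.
- bot.spot_in(query, camera): "at" ([x, y, z] in m, in world coordinates, good to about 4 mm: the middle of the surface that is visible of it).
- bot.trace(query, camera): "pixels" (480x640 bool, what is visible of it).
- bot.place_of(query, camera): "at" ([x, y, z] in m, in world coordinates, good to about 4 mm: a listed point, or the origin of a listed thing).
The state is a dict: "t": time; "qpos": joint angles; "joint_velocities": joint speeds; "tau": joint torques, N m; "tool_pos": TCP position; "tool_rot": TCP orientation; "wrist_force": force on the tool from outside, world axes, zero at the start; "moment": the same for the moment, N m; "opening": finger opening in m.
Only numpy, scipy, OpenCV 4.12 (cv2) and the standard library are available. Lean on these libraries where they do the work, as an engineer would, in place of code of your own. Each camera call takes 0.05 s, during which the arm holds its last target.

## Task

A loose black ball knob lies on the sloped brass bed, in the way: lower it gently to the bottom of the aluminium pot, without dropping it, and let go. Then take the orange level gauge by its grip, tilt it to the slope and set it in the middle of the bed, its length running up the slope and its sole flush on the face, and finish while still gripping it and pressing it lightly on the bed for its reading; nothing is let go at the end. Do not force the bed out of its setting, and leave the dial stand, the oil bottle and the screwdriver alone.

Things in the scene. Friction and masses are not known exactly. Their poses are not given: they have to be found in the camera images.
- base: Fixed gold base: plate 165 x 150 x 12 mm, origin under its centre, x uphill, y along the pivot. Two upright 8 mm cheeks 126 mm apart carry the bed's pivot, 35 mm downhill of the origin and 60 mm above the table; they reach 72 mm above the table at the pivot (40 mm long), 42 mm behind it.
- bed: Brass bed 125 x 116 x 14 mm, clamped at a slope of 8 to 25 degrees (holds under 35 N), low end to the robot. Origin on the pivot axis, at the centre of the ball as it first lies, 22 mm above the face; x up the slope, y across, z the normal. Face: x -30 to 95 mm, z = -22 mm. Two dark stop blocks 12 mm high at x -28 to -17, |y| 9 to 21 mm.
- bed_face (a point): The middle of the free part of the bed's face, on the face, 38.6 mm up the slope from the pivot; x up the slope, y across, z the face's normal (upwards, leaning to the robot). From here the face is free for 56 mm to either side up and down the slope and 58 mm across.
- ball: Loose black ball knob, sphere of 44 mm diameter, about 60 g. At the start it rests on the face against the two stop blocks. Use ball_center for its place.
- ball_center (a point): Centre of the black ball.
- pot: Loose round aluminium pot, 132 mm outside diameter at the rim, 60 mm high, wall 4 mm, floor 5 mm, open at the top, about 0.7 kg, upright on the table. Origin under its centre.
- pot_in (a point): Centre of the pot's inner floor, z up; the ball's centre is 22 mm above the floor when it lies on the bottom.
- gauge: Loose level gauge, 0.2 to 0.3 kg, lying on its flat steel sole, 90 x 50 x 8 mm (x long, y wide); in its middle an orange grip block 44 mm along x, 24 mm thick along y, top 56 mm above the underside, a display on top. Origin at the centre of the underside, z up. Pinch across y, pads about 34 mm above the underside. Either end may point uphill.
- dial_stand: Bystander: aluminium stand with a round dial, 60 x 50 mm foot, 143 mm tall, origin under its foot.
- oil: Bystander: small closed amber bottle, 48 mm diameter, 100 mm tall, origin under it.
- driver: Bystander: yellow-handled screwdriver, 160 mm long, lying on the table between the robot and the base, roughly along the world y.
Not all that is in view belongs to the job. What is meant by the ball is not red, and is the larger of those in its own colour. Leave any purple look-alike of the gauge alone.

How it is judged:
On the way, in this order (a step that is already met when the one before it is completed fails the run):
1. the ball lies at the bottom of the upright pot, let go and still (horizontal distance between ball_center and pot_in below 0.05 m and z of ball_center in the frame of pot_in below 0.03 m and angle between pot's own z axis and vertical below 0.1 rad and contact force between the fingers and ball below 0.05 N and linear speed of ball below 0.05 m/s), for 0.2 s.
2. the gauge is held flush on the middle of the bed and pressed on (angle between the z axis of gauge and the z axis of bed_face, either way round below 0.05 rad and angle between the x axis of gauge and the x axis of bed_face, either way round below 0.15 rad and x of gauge in the frame of bed_face between -0.012 and 0.012 m and y of gauge in the frame of bed_face between -0.012 and 0.012 m and z of gauge in the frame of bed_face between -0.003 and 0.003 m and contact force between gauge and bed between 4 and 35 N and contact force between the fingers and gauge above 2 N), for 0.2 s.
At the end, for the whole second after the job is handed in: Ball on the floor of the upright pot, let go. Gauge still gripped, still, parallel to the bed face within 0.05 rad and on it within 3 mm, within 12 mm of its middle along and across, its length along the slope within 0.15 rad (either way round), pressed on with 4 to 35 N (all of step 2 and horizontal distance between ball_center and pot_in below 0.05 m and z of ball_center in the frame of pot_in below 0.03 m and angle between pot's own z axis and vertical below 0.1 rad and contact force between the fingers and ball below 0.05 N and linear speed of gauge below 0.02 m/s); the arm keeps its last pose, push and grip.
It fails at once if the dial stand, the oil bottle or the screwdriver is shifted by more than 20 mm (distance of any of dial_stand, oil, driver from where it was at the start of the episode above 0.02 m).
It fails at once if the ball is dropped: it moves faster than 0.7 m/s (a fall of 25 mm) with no finger on it (linear speed of ball above 0.7 m/s and contact force between the fingers and ball below 0.01 N).
It fails at once if the ball is rammed into the pot with more than 30 N (contact force between ball and pot above 30 N).
It fails at once if the gauge is pressed on the bed with more than 60 N (contact force between gauge and bed above 60 N).
It fails at once if the bed is forced from its setting (its face moves by more than 3 mm) (distance of bed_face from where it was at the start of the episode above 0.003 m).
It also fails if it takes over 58 s, if anything falls off the work surface, if the arm or the gripper's body presses on something with over 40 N, if the wrist force passes 120 N, or if a joint passes its speed limit or range.

## Working session

There is one attempt and no reset: what is moved stays moved. The work goes in short steps, Python scripts to look and compute and a tool call to move; the robot and the scene stay as the last step left them, time stands still between calls to the robot, and variables do not carry over. Pictures are saved under pics/ and viewed, and the job is handed in when it is done.

Besides the shell and the picture viewer there is one more tool, called in YAML: its name, and indented under it one key for each argument. send_rows: Moves the arm, as the interface text tells. Its arguments: {"type":"object","properties":{"rows":{"type":"array"},"newtons":{"type":"number"}},"required":["rows"]}

```bash
mkdir -p pics; ls
python3 - <<'E'
from cell import bot
import cv2,numpy as np
o=bot.get_obs();print(o)
for c in("side","top"):
    im=bot.grab_frame(c);cv2.imwrite(f"pics/{c}0.png",im[:,:,::-1])
    i=bot.camera_info(c);print(c,i)
    for q in("ball_center","pot_in","gauge","bed_face","bed","base","dial_stand","oil","driver","pot"):
        try:print(q,[(np.round(d["at"],4).tolist(),round(d["p"],2)) for d in bot.place_of(q,c)])
        except Exception as e:print(q,e)
E
```

```text
pics
{'t': 0.0, 'qpos': array([ 1.04040357e+00,  4.91583302e-01,  1.55943995e+00,  2.31139982e-06,
        1.09169312e+00, -1.05609508e-01]), 'joint_velocities': array([ 0.00010503,  0.00032425, -0.00191397,  0.00101223,  0.00020666,
       -0.00146958]), 'tau': array([ 1.10733519e-03, -6.18453813e+01, -2.61591947e+01, -6.52516701e-05,
        4.09547734e-03, -3.27111394e-06]), 'tool_pos': array([0.25745021, 0.56927276, 0.23071626]), 'tool_rot': array([-3.14047541e+00, -1.20493852e-04,  2.71680827e+00]), 'wrist_force': array([-0.84915867,  0.04275438,  0.34903282]), 'moment': array([-0.02052776, -0.00787745,  0.0346294 ]), 'opening': 0.08524954352186319}
side {'intrinsics': array([[499.15397125,   0.        , 315.642189  ],
       [  0.        , 499.15397125, 246.98192161],
       [  0.        ,   0.        ,   1.        ]]), 'D': array([0.04385567, 0.        , 0.        , 0.        , 0.        ]), 'cam_to_world': array([[ 0.7406274 ,  0.41495468, -0.52847295, -0.00503465],
       [-0.67188007,  0.44923612, -0.58886678, -0.61612412],
       [-0.00694389,  0.79120132,  0.61151636,  0.
[... 1390 characters left out ...]
l_center [([0.4861, -0.1073, 0.0239], 0.84), ([0.4798, -0.0153, 0.0127], 0.67), ([0.5911, -0.0467, 0.0576], 0.65), ([0.6349, -0.0523, 0.0537], 0.55)]
pot_in [([0.5427, -0.3527, 0.0047], 0.63)]
gauge [([0.49, 0.3541, 0.0059], 0.69), ([0.4762, 0.2235, -0.0002], 0.67), ([0.5928, -0.0435, 0.0608], 0.31)]
bed_face [([0.6388, -0.0502, 0.0512], 0.74)]
bed [([0.596, -0.0436, 0.0598], 0.62)]
base [([0.6336, -0.0477, 0.0003], 0.73), ([0.74, -0.2234, -0.0003], 0.25), ([0.5392, -0.352, 0.0015], 0.22)]
dial_stand [([0.7589, 0.2451, 0.0018], 0.67)]
oil [([0.7411, -0.2225, -0.0017], 0.63)]
driver [([0.3852, -0.0087, -0.0013], 0.8), ([0.5912, -0.0447, 0.0572], 0.38)]
pot [([0.5393, -0.3515, -0.0027], 0.56)]
```

View pics/side0.png

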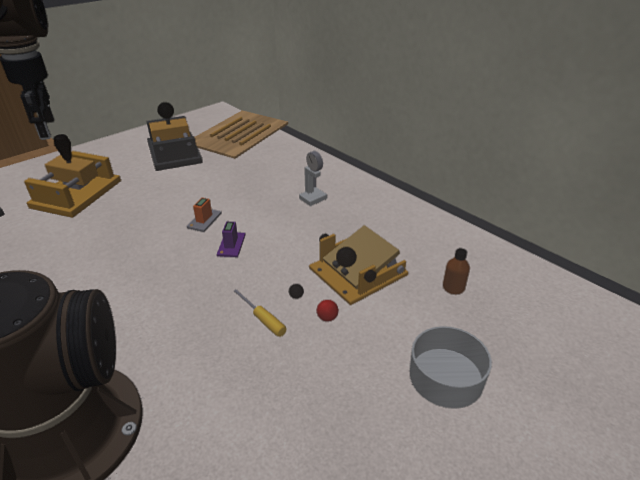

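View pics/top0.png

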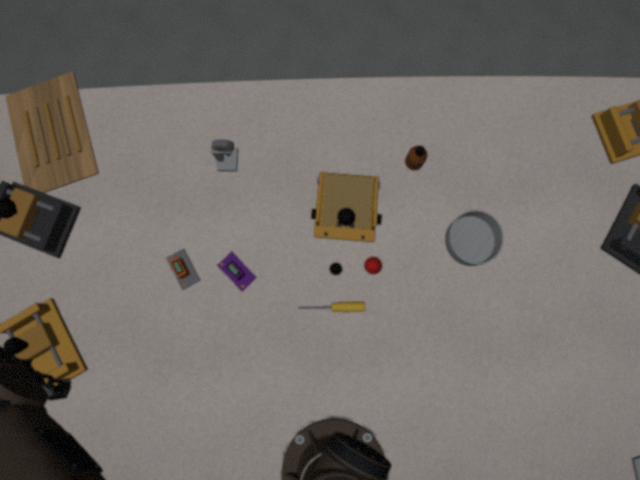

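Candidates:
- **Ball:** the large black ball on the bed (side 346,257; top 346,216), the small black ball (side 296,291) and the red ball (side 327,310). I choose the large black one on the bed.
- **Gauge:** orange (side 203,212; top 181,267) or purple (231,240). I choose the orange one.

Next I'll check both in close crops and measure.

```bash
cat > h.py <<'E'
import cv2,numpy as np
from cell import bot
def ci(c):
    i=bot.camera_info(c);return np.array(i["intrinsics"]),np.array(i["D"]),np.array(i["cam_to_world"])
def proj(c,P):
    K,D,T=ci(c);P=np.atleast_2d(P).astype(float)
    F=np.diag([1,-1,-1]);R=F@T[:3,:3].T;t=-R@T[:3,3]
    return cv2.projectPoints(P,cv2.Rodrigues(R)[0],t,K,D)[0].reshape(-1,2)
def ray(c,uv):
    K,D,T=ci(c)
    n=cv2.undistortPoints(np.array(uv,float).reshape(-1,1,2),K,D).reshape(-1,2)
    d=np.c_[n[:,0],-n[:,1],-np.ones(len(n))]@T[:3,:3].T
    return T[:3,3],d/np.linalg.norm(d,axis=1)[:,None]
def onz(c,uv,z):
    o,d=ray(c,uv);return o+d*((z-o[2])/d[:,2])[:,None]
def tri(uvs,uvt):
    A=np.zeros((3,3));b=np.zeros(3)
    for c,uv in(("side",uvs),("top",uvt)):
        o,d=ray(c,[uv]);M=np.eye(3)-np.outer(d[0],d[0]);A+=M;b+=M@o
    return np.linalg.solve(A,b)
E
python3 - <<'E'
from h import *
for c,(bx,by),(gx,gy) in(("side",(350,262),(203,212)),("top",(346,210),(181,267))):
    im=cv2.imread(f"pics/{c}0.png")
    f=lambda x,y:cv2.resize(im[y-50:y+50,x-50:x+50],(400,400),interpolation=cv2.INTER_CUBIC)
    cv2.imwrite(f"pics/{c}crop.png",np.hstack([f(bx,by),f(gx,gy)]))
    bot.grab_frame(c)
    for q in("ball","pot","gauge","bed"):
        for d in bot.trace(q,c):
            m=d["pixels"];ys,xs=np.nonzero(m)
            cs=max(cv2.findContours(m.astype(np.uint8),0,2)[0],key=cv2.contourArea)
            r=cv2.minAreaRect(cs)
            print(c,q,round(d["p"],2),m.sum(),xs.mean().round(2),ys.mean().round(2),np.round(cv2.boxPoints(r),1).tolist(), np.round(cv2.minEnclosingCircle(cs)[0],1))
            np.save(f"m_{c}_{q}_{int(xs.mean())}.npy",m)
E
```

```text
side ball 0.67 177 296.2 290.49 [[290.0, 283.0], [303.0, 283.0], [303.0, 298.0], [290.0, 298.0]] [296.1 290.4]
side ball 0.64 378 327.05 310.54 [[312.0, 311.0], [327.5, 295.5], [342.0, 310.0], [326.5, 325.5]] [327.  310.5]
side ball 0.55 330 345.73 255.96 [[336.0, 246.0], [355.0, 246.0], [355.0, 266.0], [336.0, 266.0]] [345.8 256. ]
side pot 0.57 5441 449.18 366.57 [[400.70001220703125, 398.5], [416.3999938964844, 319.8999938964844], [497.6000061035156, 336.1000061035156], [481.79998779296875, 414.79998779296875]] [449.  365.5]
side gauge 0.87 667 202.64 215.25 [[179.5, 219.5], [204.5, 194.5], [222.5, 212.5], [197.5, 237.5]] [201.7 215.5]
side gauge 0.81 679 229.97 240.17 [[213.1999969482422, 253.0], [225.5, 218.3000030517578], [247.5, 226.10000610351562], [235.3000030517578, 260.70001220703125]] [228.  238.8]
side bed 0.74 2149 363.18 253.89 [[321.3999938964844, 257.0], [371.6000061035156, 217.0], [403.79998779296875, 257.20001220703125], [353.6000061035156, 297.29998779296875]] [361.  255.5]
top ball 0.71 142 335.92 268.02 [[330.0, 262.0], [342.0, 262.0], [342.0, 274.0], [330.0, 274.0]] [336. 268.]
top ball 0.67 271 346.3 215.76 [[334.0, 216.0], [347.0, 203.0], [359.0, 215.0], [346.0, 228.0]] [346.4 215.6]
top ball 0.55 276 372.72 264.67 [[364.0, 256.0], [382.0, 256.0], [382.0, 273.0], [364.0, 273.0]] [372.8 264.6]
top pot 0.55 2615 473.77 238.05 [[433.6000061035156, 238.39999389648438], [477.8999938964844, 199.10000610351562], [514.0, 239.60000610351562], [469.70001220703125, 279.0]] [472.9 238.4]
top gauge 0.7 753 182.88 268.51 [[165.10000610351562, 257.3999938964844], [183.6999969482422, 247.60000610351562], [200.5, 279.5], [181.89999389648438, 289.29998779296875]] [183.  268.5]
top bed 0.64 2216 347.42 199.02 [[320.6000061035156, 224.39999389648438], [325.29998779296875, 172.39999389648438], [374.0, 176.8000030517578], [369.29998779296875, 228.8000030517578]] [347.5 201. ]
```

View pics/sidecrop.png

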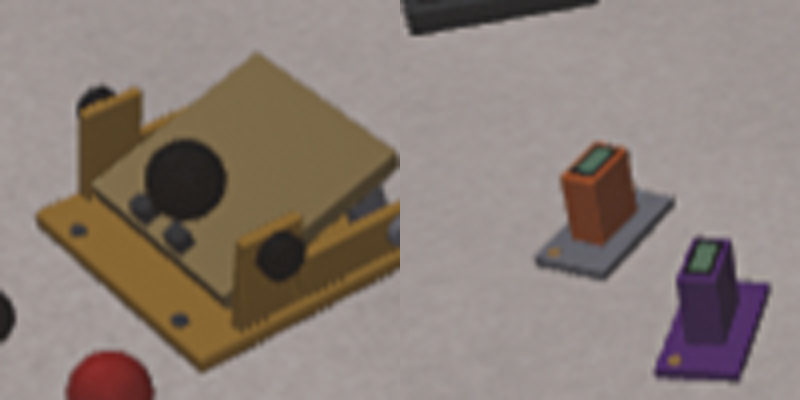

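View pics/topcrop.png

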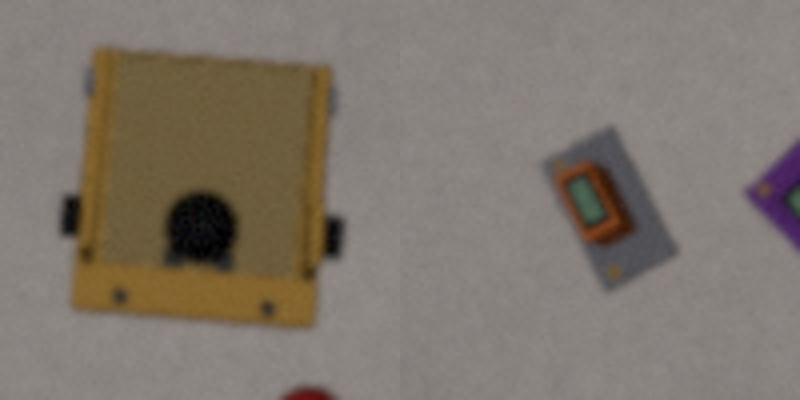

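Run:
```python
from h import *
from scipy.optimize import least_squares as LS
S=lambda u,v:(300+(u-1.5)/4,212+(v-1.5)/4); T=lambda u,v:(296+(u-1.5)/4,160+(v-1.5)/4)
G=lambda u,v:(131+(u-400-1.5)/4,217+(v-1.5)/4); GS=lambda u,v:(153+(u-400-1.5)/4,162+(v-1.5)/4)
def model(p):
    x,y,w,s=p;c,sn=np.cos(w),np.sin(w);R=np.array([[c,-sn,0],[sn,c,0],[0,0,1]])
    cs,ss=np.cos(s),np.sin(s);B=np.array([[cs,0,-ss],[0,1,0],[ss,0,cs]])
    o=np.array([x,y,0]);b=lambda q:o+R@(np.array([-.035,0,.06])+B@np.array(q)); pl=lambda q:o+R@np.array(q)
    return b,pl,R
pts=[("side",S(257,53),"b",(.095,.058,-.022)),("side",S(395,155),"b",(.095,-.058,-.022)),("side",S(95,182),"b",(-.03,.058,-.022)),
("side",S(38,217),"p",(-.0825,.075,.012)),("side",S(204,362),"p",(-.0825,-.075,.012)),
("top",T(73,308),"p",(-.0825,.075,.012)),("top",T(312,326),"p",(-.0825,-.075,.012)),
("top",T(110,52),"b",(.095,.058,-.022)),("top",T(318,68),"b",(.095,-.058,-.022)),
("side",(345.8,256.1),"b",(0,0,0)),("top",(346.4,215.7),"b",(0,0,0))]
def res(p):
    b,pl,_=model(p)
    return np.concatenate([(proj(c,(b if k=="b" else pl)(q))[0]-uv) for c,uv,k,q in pts])
r=LS(res,[.63,-.048,0,.28],loss="soft_l1");print("base",r.x,np.degrees(r.x[2:]));print(np.round(res(r.x).reshape(-1,2),1).tolist())
b,pl,R=model(r.x);print("ball",b((0,0,0)),"face",b((.0386,0,-.022)),"ball tri",tri((345.8,256.1),(346.4,215.7)))
# gauge
gp=[("top",G(541,160),(-1,1)),("top",G(613,127),(1,1)),("top",G(680,252),(1,-1)),("top",G(607,292),(-1,-1)),]
# sole: long axis from (577,143) to (643,272)
for c,uv,_ in gp: print(onz(c,[uv],.008 )[0].round(4))
C=[onz(c,[uv],.007)[0] for c,uv,_ in gp]
print("gauge c",np.mean(C,0)); a=(C[2]+C[3]-C[0]-C[1]);print("long yaw deg",np.degrees(np.arctan2(a[1],a[0])),np.linalg.norm(a)/2, np.linalg.norm(C[0]+C[3]-C[1]-C[2])/2)
d=(C[1]+C[2]-C[0]-C[3]);print("short dir",np.degrees(np.arctan2(d[1],d[0])))
s=[GS(536,264),GS(604,277),GS(674,200)]
Cs=[onz("side",[u],z)[0] for u,z in zip(s,(.006,.003,.006))];print("side c",(Cs[0]+Cs[2])/2, Cs)
a=Cs[2]-Cs[1];print(np.degrees(np.arctan2(a[1],a[0])),np.linalg.norm(a))
# pot rim ellipse
for c in("side","top"):
    im=cv2.imread(f"pics/{c}0.png");x,y=((449,366) if c=="side" else (474,238))
    cv2.imwrite(f"pics/pot_{c}.png",cv2.resize(im[y-50:y+50,x-50:x+50],(600,600),interpolation=cv2.INTER_CUBIC))
```

```text
base [ 0.63074224 -0.05025242 -0.10485644  0.30121145] [-6.0078313  17.25814499]
[[0.6, -0.2], [1.9, -0.5], [-0.9, -0.0], [-0.3, -2.0], [1.0, -0.6], [-1.0, 0.3], [0.9, 0.4], [1.4, 1.2], [-1.9, 0.9], [1.5, -0.1], [-0.5, 0.6]]
ball [ 0.59593448 -0.04658916  0.06      ] face [ 0.63908521 -0.05113045  0.05044223] ball tri [ 0.59537439 -0.04620839  0.06029854]
[0.5181 0.3944 0.008 ]
[0.5374 0.3497 0.008 ]
[0.4599 0.3078 0.008 ]
[0.4366 0.3525 0.008 ]
gauge c [0.48810373 0.35136473 0.007     ]
long yaw deg -152.2068707808197 0.08992263998535234 0.049520577612214414
short dir -64.57176180541325
side c [0.48386419 0.34936685 0.006     ] [array([0.43256312, 0.34825354, 0.006     ]), array([0.45788003, 0.31189242, 0.003     ]), array([0.53516525, 0.35048016, 0.006     ])]
26.53250283130554 0.08643505831604009
```

View pics/pot_top.png

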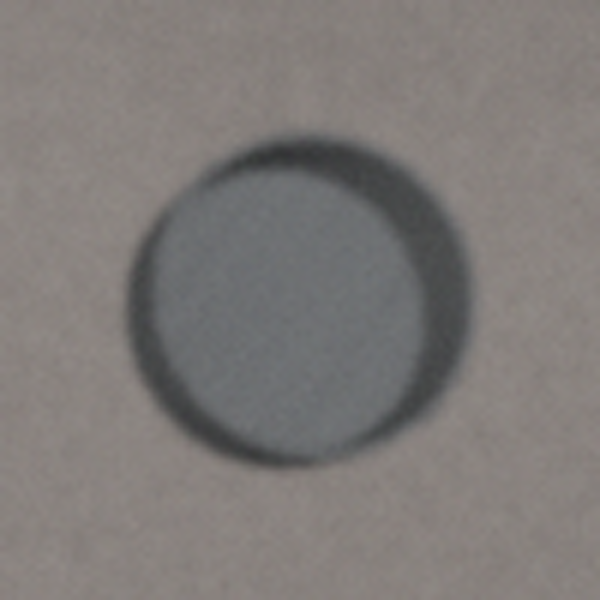

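View pics/pot_side.png

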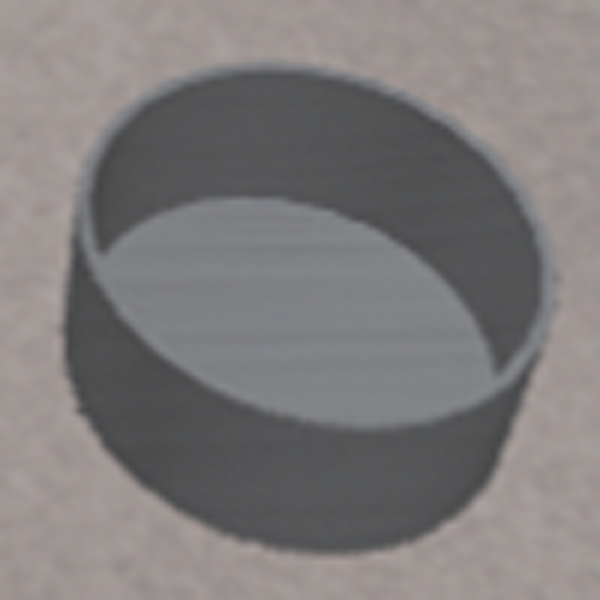

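```bash
cat >> h.py <<'E'
def goto(x,y,z,yawdeg):
    o=bot.get_obs();from scipy.spatial.transform import Rotation as Rn
    R=Rn.from_euler("xyz",o["tool_rot"]).as_matrix()
    d=R.T@(np.array([x,y,z])-o["tool_pos"]);yaw=np.arctan2(R[1,0],R[0,0])
    tw=-((np.radians(yawdeg)-yaw+np.pi)%(2*np.pi)-np.pi)
    print("t %.2f shift %s twist %.4f | pos %s rpy %s F %s open %.4f"%(o["t"],d.round(4),tw,o["tool_pos"].round(4),np.degrees(o["tool_rot"]).round(2),o["wrist_force"].round(1),o["opening"]))
E
python3 - <<'E'
from h import *
print(onz("top",[(473.5,237.9)],.06), tri((448.2,363.5),(473.5,237.9)))
u=lambda a,b:(399+(a-2.5)/6,316+(b-2.5)/6)
E=[u(80,215),u(550,285),u(250,65),u(370,428)]
print(onz("side",E,.06))
goto(.5955,-.0465,.16,174)
E
```

```text
[[ 0.53609065 -0.34660525  0.06      ]] [ 0.53820166 -0.35232134  0.03514406]
[[ 0.49272555 -0.30427349  0.06      ]
 [ 0.56875827 -0.40657529  0.06      ]
 [ 0.5752189  -0.30166972  0.06      ]
 [ 0.49246415 -0.40114515  0.06      ]]
t 1.60 shift [-0.5618 -0.4219  0.0713] twist -0.3201 | pos [0.2576 0.5695 0.2313] rpy [180.     0.   155.66] F [-0.  -0.3  0.9] open 0.0855
```

send_rows:
  rows:
    - [-0.045,-0.034,0,-0.05,0.062]
    - [-0.09,-0.068,0,-0.1,0.062]
    - [-0.135,-0.102,0,-0.2,0.062]
    - [-0.18,-0.136,0.01,-0.32,0.062]
    - [-0.225,-0.17,0.01,-0.32,0.062]
    - [-0.27,-0.204,0.02,-0.32,0.062]
    - [-0.315,-0.238,0.02,-0.32,0.062]
    - [-0.36,-0.272,0.03,-0.32,0.062]
  newtons: 25

```text
t: 2.6
tool_pos: [0.4745, 0.1717, 0.2018]
tool_rot: [3.141, 0.002, 3.037]
wrist_force: [0.3, 1.1, 0.1]
opening: 0.0621
```

```bash
python3 -c "
from h import *
goto(.5955,-.0465,.13,174)"
```

```text
t 2.60 shift [-0.143  -0.2044  0.0719] twist -0.0000 | pos [0.4745 0.1717 0.2018] rpy [1.7996e+02 9.0000e-02 1.7400e+02] F [0.3 1.1 0.1] open 0.0621
```

send_rows:
  rows:
    - [-0.035,-0.05,0.01,0,0.062]
    - [-0.07,-0.1,0.02,0,0.062]
    - [-0.105,-0.15,0.04,0,0.062]
    - [-0.143,-0.204,0.06,0,0.062]
    - [-0.143,-0.204,0.072,0,0.062]
    - [-0.143,-0.204,0.072,0,0.062]

```text
t: 3.35
tool_pos: [0.5937, -0.0446, 0.1282]
tool_rot: [3.141, -0.002, 3.036]
wrist_force: [0.3, 1.1, 1.0]
opening: 0.0617
```

```bash
python3 -c "
from h import *
goto(.5955,-.0465,.046,174)
for c,(x,y) in(('side',(350,240)),('top',(346,205))):
    im=bot.grab_frame(c)[:,:,::-1]
    cv2.imwrite('pics/a_%s.png'%c,cv2.resize(im[y-60:y+60,x-60:x+60],(600,600),interpolation=cv2.INTER_CUBIC))
"
```

```text
t 3.35 shift [-0.0022 -0.0017  0.0821] twist -0.0011 | pos [ 0.5937 -0.0446  0.1282] rpy [ 1.7998e+02 -1.4000e-01  1.7394e+02] F [0.3 1.1 1. ] open 0.0617
```

View pics/a_side.png

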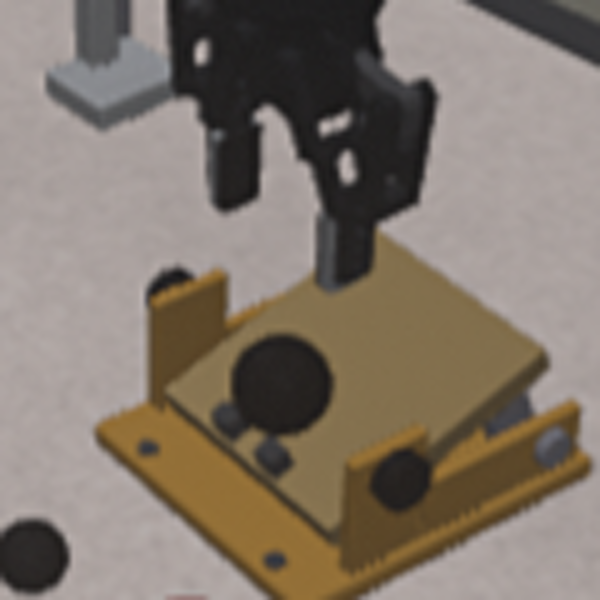

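View pics/a_top.png

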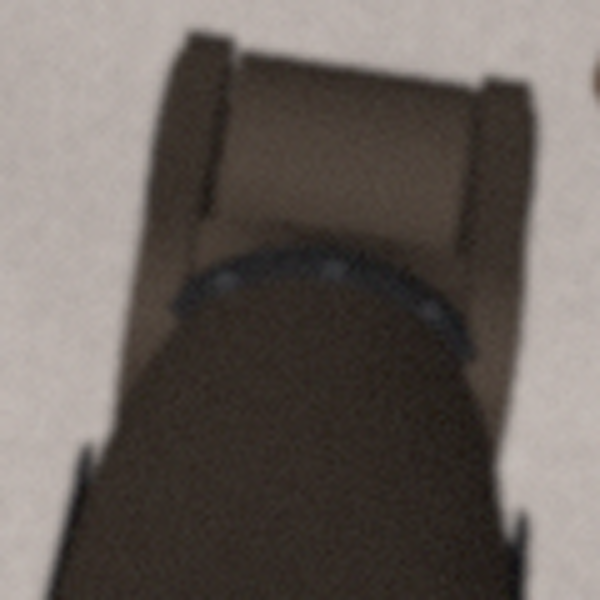

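send_rows:
  rows:
    - [0,0,0.04,0,0.062]
    - [0,0,0.07,0,0.062]
    - [0,0,0.085,0,0.062]
    - [0,0,0.085,0,0.062]
    - [0,0,0.085,0,0.062]

```text
t: 4.08
tool_pos: [0.5949, -0.0443, 0.0456]
tool_rot: [-3.142, 0.002, 3.037]
wrist_force: [0.0, -0.8, 0.6]
opening: 0.0618
```

```bash
python3 -c "
from h import *
goto(.5955,-.0465,.045,174)
for c,(x,y) in(('side',(350,250)),):
    im=bot.grab_frame(c)[:,:,::-1]
    cv2.imwrite('pics/b_%s.png'%c,cv2.resize(im[y-50:y+50,x-50:x+50],(600,600),interpolation=cv2.INTER_CUBIC))
"
```

```text
t 4.08 shift [-0.0008 -0.0021  0.0006] twist 0.0003 | pos [ 0.5949 -0.0443  0.0456] rpy [-1.8000e+02  1.0000e-01  1.7402e+02] F [ 0.  -0.8  0.6] open 0.0618
```

View pics/b_side.png

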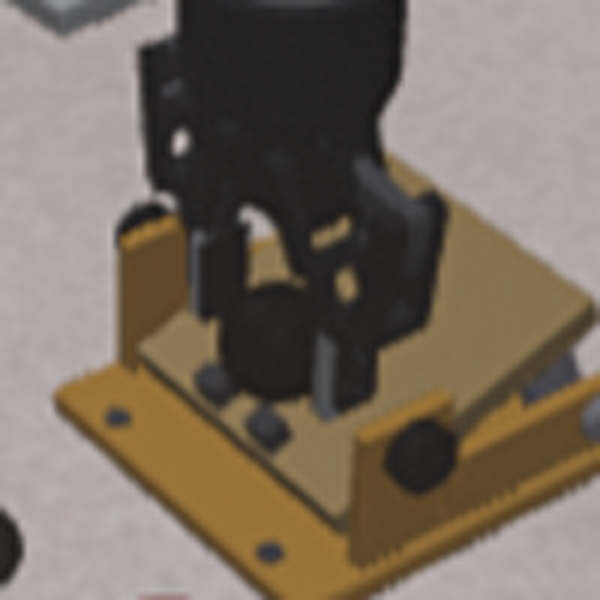

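The fingers straddle the ball, which sits at about (275,340) in this crop, with room on both sides. Next I close.

send_rows:
  rows:
    - [-0.001,-0.002,0.001,0,0.062]
    - [-0.001,-0.002,0.001,0,0.05]
    - [-0.001,-0.002,0.001,0,0.045]
    - [-0.001,-0.002,0.001,0,0.04]
    - [-0.001,-0.002,0.001,0,0.035]
    - [-0.001,-0.002,0.001,0,0.035]
  newtons: 25

```text
t: 4.88
tool_pos: [0.5956, -0.0469, 0.0439]
tool_rot: [-3.141, 0.001, 3.037]
wrist_force: [0.3, -0.8, 5.3]
opening: 0.0426
```

send_rows:
  rows:
    - [0,0,-0.01,0,0.035]
    - [0,0,-0.03,0,0.035]
    - [0,0,-0.06,0,0.035]
    - [0,0,-0.09,0,0.035]
    - [0,0,-0.1,0,0.035]
    - [0,0,-0.1,0,0.035]

```text
t: 5.62
tool_pos: [0.5951, -0.0466, 0.1435]
tool_rot: [3.142, 0.001, 3.037]
wrist_force: [-0.3, 0.5, -0.9]
opening: 0.0426
```

```bash
python3 -c "
from h import *
goto(.536,-.351,.144,174)
for c,(x,y) in(('side',(350,230)),):
    im=bot.grab_frame(c)[:,:,::-1]
    cv2.imwrite('pics/c_%s.png'%c,cv2.resize(im[y-70:y+70,x-70:x+70],(600,600),interpolation=cv2.INTER_CUBIC))
"
```

```text
t 5.62 shift [ 0.0269 -0.3089 -0.0005] twist -0.0001 | pos [ 0.5951 -0.0466  0.1435] rpy [1.80e+02 4.00e-02 1.74e+02] F [-0.3  0.5 -0.9] open 0.0426
```

View pics/c_side.png

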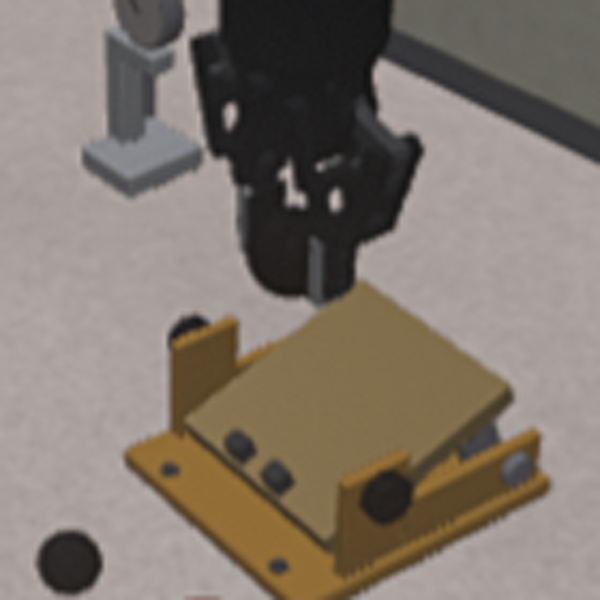

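The ball is held between the pads at about (285,255) and the bed is empty. Next I carry it to the pot.

send_rows:
  rows:
    - [0.004,-0.03,0,0,0.035]
    - [0.008,-0.08,0,0,0.035]
    - [0.012,-0.13,0,0,0.035]
    - [0.016,-0.18,0,0,0.035]
    - [0.02,-0.23,0,0,0.035]
    - [0.024,-0.28,0,0,0.035]
    - [0.027,-0.309,0,0,0.035]
    - [0.027,-0.309,0,0,0.035]

```text
t: 6.68
tool_pos: [0.5349, -0.3527, 0.1415]
tool_rot: [3.14, -0.002, 3.034]
wrist_force: [0.1, 0.1, -1.4]
opening: 0.0422
```

send_rows:
  rows:
    - [0,0,0.03,0,0.035]
    - [0,0,0.06,0,0.035]
    - [0,0,0.09,0,0.035]
    - [0,0,0.11,0,0.035]
    - [0,0,0.12,0,0.035]
    - [0,0,0.124,0,0.035]
    - [0,0,0.124,0,0.035]

```text
t: 7.55
tool_pos: [0.5362, -0.3512, 0.0197]
tool_rot: [-3.141, 0.001, 3.037]
wrist_force: [-0.6, 1.0, 0.2]
opening: 0.0423
```

```bash
python3 -c "
from h import *
goto(.536,-.351,.012,174)
for c,(x,y) in(('side',(449,340)),):
    im=bot.grab_frame(c)[:,:,::-1]
    cv2.imwrite('pics/d_%s.png'%c,cv2.resize(im[y-80:y+80,x-80:x+80],(600,600),interpolation=cv2.INTER_CUBIC))
"
```

```text
t 7.55 shift [0.0003 0.0002 0.0077] twist -0.0000 | pos [ 0.5362 -0.3512  0.0197] rpy [-1.7998e+02  4.0000e-02  1.7400e+02] F [-0.6  1.   0.2] open 0.0423
```

View pics/d_side.png

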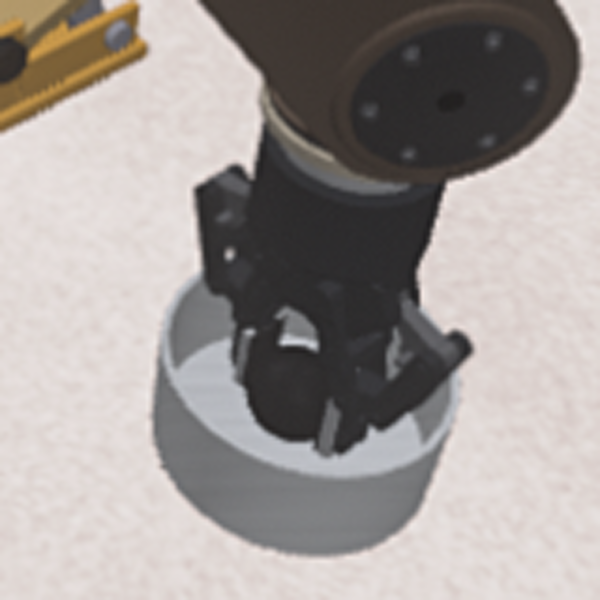

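send_rows:
  rows:
    - [0,0,0.003,0,0.035]
    - [0,0,0.005,0,0.035]
    - [0,0,0.005,0,0.035]

```text
t: 7.98
tool_pos: [0.5359, -0.3511, 0.0142]
tool_rot: [3.141, -0.0, 3.037]
wrist_force: [0.2, 0.0, -1.5]
opening: 0.0427
```

send_rows:
  rows:
    - [0,0,0.001,0,0.035]
    - [0,0,0.002,0,0.035]
    - [0,0,0.002,0,0.035]

```text
t: 8.35
tool_pos: [0.5359, -0.3511, 0.0122]
tool_rot: [3.141, -0.0, 3.037]
wrist_force: [-0.4, 0.9, 0.1]
opening: 0.0423
```

send_rows:
  rows:
    - [0,0,0.001,0,0.035]
    - [0,0,0.0015,0,0.035]
    - [0,0,0.0015,0,0.035]

```text
t: 8.72
tool_pos: [0.5361, -0.3512, 0.0111]
tool_rot: [-3.141, 0.001, 3.037]
wrist_force: [-0.2, -0.4, 4.4]
opening: 0.0424
```

send_rows:
  rows:
    - [0,0,0,0,0.048]
    - [0,0,0,0,0.055]
    - [0,0,0,0,0.062]
    - [0,0,0,0,0.065]
    - [0,0,-0.01,0,0.065]
    - [0,0,-0.03,0,0.065]
    - [0,0,-0.07,0,0.065]
    - [0,0,-0.12,0,0.065]

```text
t: 9.72
tool_pos: [0.5357, -0.3509, 0.1329]
tool_rot: [3.141, -0.0, 3.037]
wrist_force: [0.4, -0.3, -0.1]
opening: 0.065
```

```bash
python3 -c "
from h import *
goto(.487,.351,.131,206.6)
for c,(x,y) in(('side',(449,340)),):
    im=bot.grab_frame(c)[:,:,::-1]
    cv2.imwrite('pics/e_%s.png'%c,cv2.resize(im[y-80:y+80,x-80:x+80],(600,600),interpolation=cv2.INTER_CUBIC))
"
```

```text
t 9.72 shift [0.1218 0.693  0.0021] twist -0.5690 | pos [ 0.5357 -0.3509  0.1329] rpy [ 1.7998e+02 -2.0000e-02  1.7400e+02] F [ 0.4 -0.3 -0.1] open 0.0650
```

View pics/e_side.png

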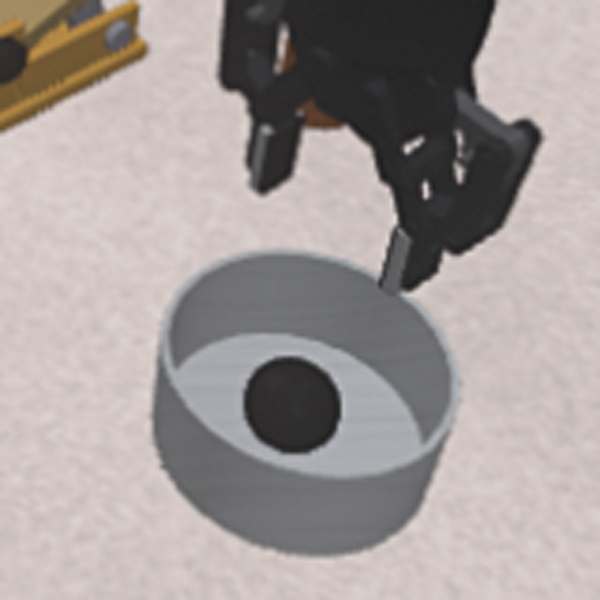

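The ball rests in the middle of the upright pot, at about (292,403) in this crop, and is let go. Next is the gauge.

send_rows:
  rows:
    - [0.006,0.04,-0.02,0,0.085]
    - [0.018,0.1,-0.03,0,0.085]
    - [0.028,0.16,-0.03,-0.1,0.085]
    - [0.038,0.22,-0.03,-0.2,0.085]
    - [0.049,0.28,-0.03,-0.3,0.085]
    - [0.06,0.34,-0.03,-0.4,0.085]
    - [0.07,0.4,-0.03,-0.5,0.085]
    - [0.081,0.46,-0.03,-0.569,0.085]

```text
t: 10.78
tool_pos: [0.5034, 0.1168, 0.1622]
tool_rot: [-3.141, 0.002, -2.675]
wrist_force: [0.3, 0.1, -0.5]
opening: 0.0846
```

```bash
python3 -c "
from h import *
goto(.487,.351,.11,206.6)"
```

```text
t 10.78 shift [-0.0906  0.2166  0.0523] twist 0.0025 | pos [0.5034 0.1168 0.1622] rpy [-1.7996e+02  1.2000e-01 -1.5326e+02] F [ 0.3  0.1 -0.5] open 0.0846
```

send_rows:
  rows:
    - [-0.021,0.05,0,0,0.07]
    - [-0.042,0.1,0,0,0.07]
    - [-0.063,0.15,0.01,0,0.07]
    - [-0.0906,0.2166,0.03,0,0.07]
    - [-0.0906,0.2166,0.052,0,0.07]
    - [-0.0906,0.2166,0.052,0,0.07]

```text
t: 11.52
tool_pos: [0.4866, 0.3496, 0.1084]
tool_rot: [-3.142, -0.002, -2.676]
wrist_force: [-0.0, 0.7, -0.2]
opening: 0.0701
```

```bash
python3 -c "
from h import *
goto(.487,.351,.017,206.6)
for c,(x,y) in(('side',(200,195)),):
    im=bot.grab_frame(c)[:,:,::-1]
    cv2.imwrite('pics/f_%s.png'%c,cv2.resize(im[y-60:y+60,x-60:x+60],(600,600),interpolation=cv2.INTER_CUBIC))
"
```

```text
t 11.53 shift [-0.0011  0.0011  0.0914] twist 0.0018 | pos [0.4866 0.3496 0.1084] rpy [-1.800e+02 -1.000e-01 -1.533e+02] F [-0.   0.7 -0.2] open 0.0701
```

View pics/f_side.png

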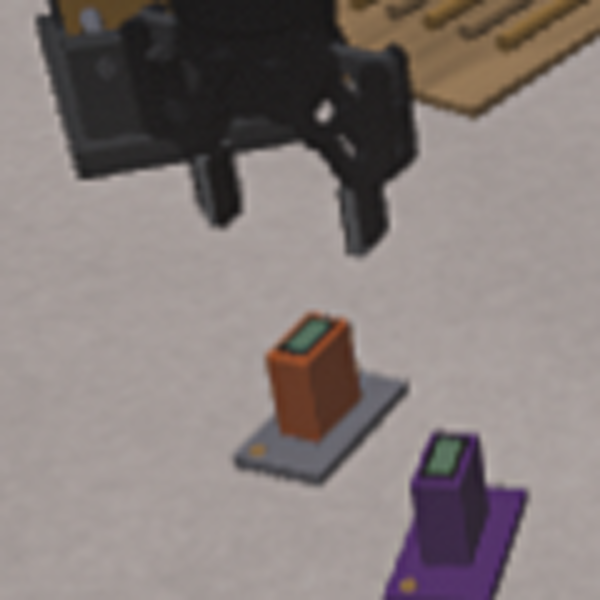

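send_rows:
  rows:
    - [0,0,0.03,0,0.06]
    - [0,0,0.06,0,0.06]
    - [0,0,0.085,0,0.06]
    - [0,0,0.093,0,0.06]
    - [0,0,0.093,0,0.06]
    - [0,0,0.093,0,0.06]

```text
t: 12.32
tool_pos: [0.4882, 0.3491, 0.0172]
tool_rot: [3.141, 0.002, -2.678]
wrist_force: [-0.0, -0.4, -0.2]
opening: 0.06
```

```bash
python3 -c "
from h import *
goto(.487,.351,.017,206.6)
for c,(x,y) in(('side',(200,205)),):
    im=bot.grab_frame(c)[:,:,::-1]
    cv2.imwrite('pics/g_%s.png'%c,cv2.resize(im[y-50:y+50,x-50:x+50],(600,600),interpolation=cv2.INTER_CUBIC))
"
```

```text
t 12.32 shift [0.0002 0.0022 0.0002] twist -0.0004 | pos [0.4882 0.3491 0.0172] rpy [ 1.7999e+02  1.1000e-01 -1.5342e+02] F [-0.  -0.4 -0.2] open 0.0600
```

View pics/g_side.png

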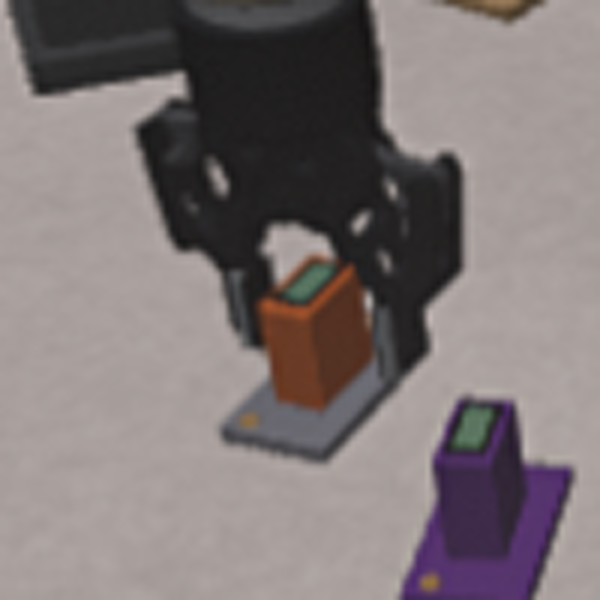

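The fingers straddle the orange grip, roughly centred at (315,330) in this crop. Next I close.

send_rows:
  rows:
    - [0,0,0,0,0.04]
    - [0,0,0,0,0.03]
    - [0,0,0,0,0.024]
    - [0,0,0,0,0.018]
    - [0,0,0,0,0.015]
    - [0,0,0,0,0.015]
    - [0,0,0,0,0.015]
  newtons: 30

```text
t: 13.25
tool_pos: [0.4876, 0.3495, 0.0162]
tool_rot: [3.141, 0.001, -2.677]
wrist_force: [-2.4, 4.0, 3.9]
opening: 0.0236
```

```bash
python3 -c "
from h import *
goto(.487,.351,.017,206.6)
im=bot.grab_frame('side')[:,:,::-1]
cv2.imwrite('pics/h_side.png',cv2.resize(im[155:255,150:250],(600,600),interpolation=cv2.INTER_CUBIC))
"
```

```text
t 13.25 shift [-0.0001  0.0016 -0.0008] twist 0.0001 | pos [0.4876 0.3495 0.0162] rpy [ 1.7998e+02  5.0000e-02 -1.5339e+02] F [-2.4  4.   3.9] open 0.0236
```

View pics/h_side.png

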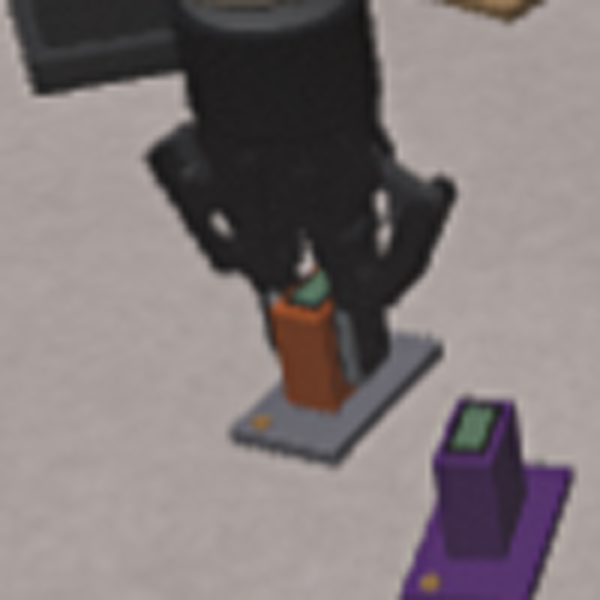

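```bash
python3 -c "
from h import *
u=lambda a,b:(150+(a-2.5)/6,155+(b-2.5)/6)
C=onz('side',[u(232,432),u(335,457),u(442,343)],.008);print(C)
c=(C[0]+C[2])/2;print(c, c-[.4876,.3495,0]); d=c-[.4876,.3495,0]
w=np.radians(26.6);e=np.array([np.cos(w),np.sin(w),0]);n=np.array([-e[1],e[0],0]);print('along',d@e,'across',d@n)
"
```

```text
[[0.4365995  0.34674284 0.008     ]
 [0.45815912 0.30292793 0.008     ]
 [0.53735342 0.34358408 0.008     ]]
[0.48697646 0.34516346 0.008     ] [-0.00062354 -0.00433654  0.008     ]
along -0.0024992679091843965 across -0.0035983392999708176
```

send_rows:
  rows:
    - [0,0,-0.02,0,0.015]
    - [0,0,-0.05,0,0.015]
    - [0,0,-0.09,0,0.015]
    - [0,0,-0.12,0,0.015]
    - [0,0,-0.12,0,0.015]

```text
t: 13.92
tool_pos: [0.4881, 0.3492, 0.1373]
tool_rot: [-3.142, 0.003, -2.677]
wrist_force: [-0.3, -0.4, -2.5]
opening: 0.0237
```

```bash
python3 -c "
from h import *
goto(.6287,-.05,.136,174)
im=bot.grab_frame('side')[:,:,::-1]
cv2.imwrite('pics/i_side.png',cv2.resize(im[115:235,140:260],(600,600),interpolation=cv2.INTER_CUBIC))
"
```

```text
t 13.93 shift [ 0.0531 -0.4199  0.0011] twist 0.5690 | pos [0.4881 0.3492 0.1373] rpy [-1.800e+02  1.700e-01 -1.534e+02] F [-0.3 -0.4 -2.5] open 0.0237
```

View pics/i_side.png

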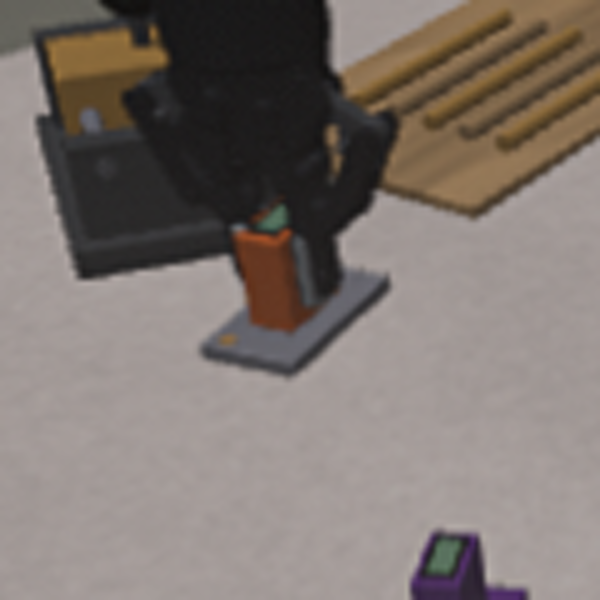

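The gauge is lifted level, with its grip at about (270,275) in this crop. Next I move over the bed.

send_rows:
  rows:
    - [0.004,-0.03,-0.01,0.05,0.015]
    - [0.01,-0.08,-0.01,0.12,0.015]
    - [0.016,-0.13,-0.01,0.2,0.015]
    - [0.023,-0.18,-0.01,0.28,0.015]
    - [0.029,-0.23,-0.01,0.36,0.015]
    - [0.035,-0.28,-0.01,0.44,0.015]
    - [0.042,-0.33,-0.01,0.52,0.015]
    - [0.047,-0.37,-0.01,0.569,0.015]

```text
t: 14.98
tool_pos: [0.6108, -0.0049, 0.1435]
tool_rot: [-3.142, -0.003, 3.034]
wrist_force: [0.2, 0.4, -2.5]
opening: 0.0239
```

```bash
python3 -c "
from h import *
goto(.6287,-.05,.1,174)
"
```

```text
t 14.97 shift [-0.0228 -0.043   0.0434] twist -0.0030 | pos [ 0.6108 -0.0049  0.1435] rpy [-180.     -0.19  173.83] F [ 0.2  0.4 -2.5] open 0.0239
```

send_rows:
  rows:
    - [-0.01,-0.02,0.01,0,0.015]
    - [-0.021,-0.045,0.02,0,0.015]
    - [-0.021,-0.045,0.035,0,0.015]
    - [-0.021,-0.045,0.035,0,0.015]
    - [-0.021,-0.045,0.035,0,0.015]

```text
t: 15.6
tool_pos: [0.6271, -0.0488, 0.1105]
tool_rot: [3.141, -0.001, 3.038]
wrist_force: [-0.5, 0.5, -1.7]
opening: 0.0239
```

```bash
python3 -c "
from h import *
goto(.6287,-.05,.082,174)
for c,(x,y) in(('side',(360,230)),('top',(347,205))):
    im=bot.grab_frame(c)[:,:,::-1]
    cv2.imwrite('pics/j_%s.png'%c,cv2.resize(im[y-60:y+60,x-60:x+60],(600,600),interpolation=cv2.INTER_CUBIC))
"
```

```text
t 15.60 shift [-0.0017 -0.0011  0.0285] twist 0.0012 | pos [ 0.6271 -0.0488  0.1105] rpy [ 1.7999e+02 -4.0000e-02  1.7407e+02] F [-0.5  0.5 -1.7] open 0.0239
```

View pics/j_side.png

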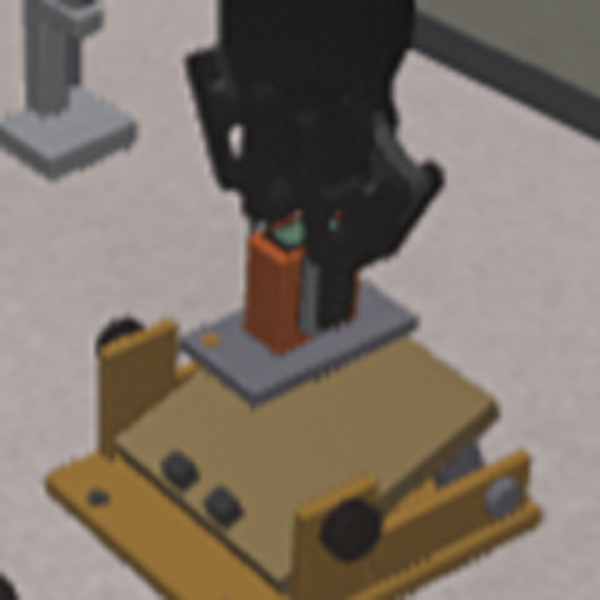

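View pics/j_top.png

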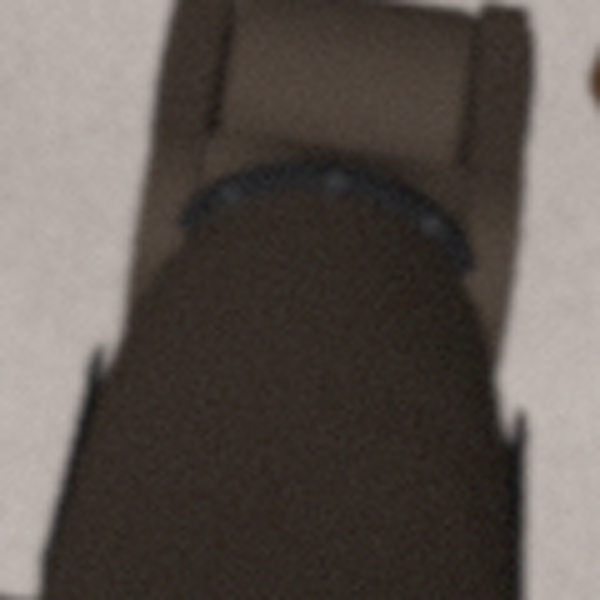

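The gauge is level above the bed, with its length up the slope and its grip at (300,280) in this crop. Next I lower it to first contact at the uphill end.

send_rows:
  rows:
    - [-0.001,-0.001,0.012,0,0.015]
    - [-0.002,-0.001,0.022,0,0.015]
    - [-0.002,-0.001,0.029,0,0.015]
    - [-0.002,-0.001,0.029,0,0.015]

```text
t: 16.2
tool_pos: [0.6291, -0.051, 0.0812]
tool_rot: [3.141, -0.001, 3.037]
wrist_force: [-0.7, 0.3, -3.4]
opening: 0.0233
```

send_rows:
  rows:
    - [0,0,0.001,0,0.015]
    - [0,0,0.002,0,0.015]
    - [0,0,0.003,0,0.015]
    - [0,0,0.004,0,0.015]
  newtons: 22

```text
t: 16.7
tool_pos: [0.6289, -0.0509, 0.0793]
tool_rot: [-3.142, 0.0, 3.037]
wrist_force: [-11.8, 2.0, 17.0]
opening: 0.0239
```

send_rows:
  rows:
    - [0,0,0.0003,0,0.015]
    - [0,0,0.0006,0,0.015]
  newtons: 20

```text
t: 16.95
tool_pos: [0.6287, -0.0509, 0.0789]
tool_rot: [-3.142, -0.0, 3.037]
wrist_force: [-11.7, 0.5, 15.5]
opening: 0.0236
```

send_rows:
  rows:
    - [0,0,0.0004,0,0.015]
    - [0,0,0.0008,0,0.015]
    - [0,0,0.0012,0,0.015]

```text
t: 17.32
tool_pos: [0.6281, -0.0508, 0.0776]
tool_rot: [-3.142, -0.002, 3.037]
wrist_force: [-14.3, 1.4, 17.8]
opening: 0.024
```

```bash
python3 -c "
from h import *
goto(.6297,-.05,.065,174)
for c,(x,y) in(('side',(360,230)),):
    im=bot.grab_frame(c)[:,:,::-1]
    cv2.imwrite('pics/k_%s.png'%c,cv2.resize(im[y-60:y+60,x-60:x+60],(600,600),interpolation=cv2.INTER_CUBIC))
"
```

```text
t 17.32 shift [-0.0015  0.001   0.0126] twist 0.0001 | pos [ 0.6281 -0.0508  0.0776] rpy [-1.80e+02 -9.00e-02  1.74e+02] F [-14.3   1.4  17.8] open 0.0240
```

View pics/k_side.png

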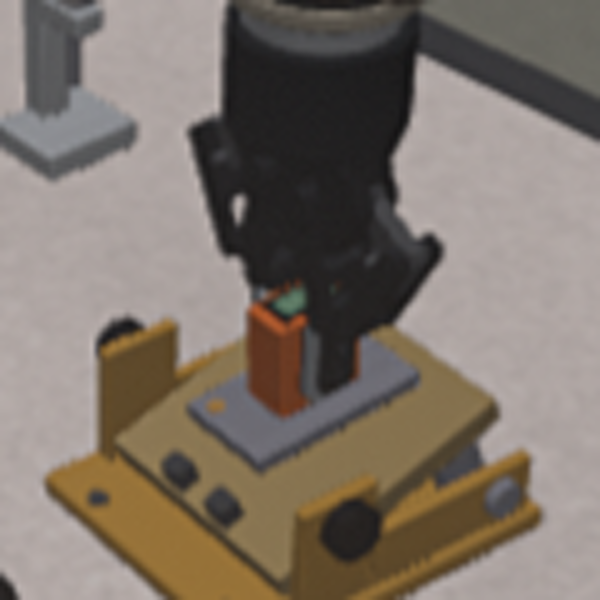

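Contact is made, but friction on the uphill edge (horizontal -14 N) works against the tilt. I'll lift, shift uphill, and lower along the arc around that edge instead.

send_rows:
  rows:
    - [0,0,-0.004,0,0.015]
    - [-0.005,0.0005,-0.009,0,0.015]
    - [-0.011,0.001,-0.009,0,0.015]
    - [-0.011,0.001,-0.009,0,0.015]
    - [-0.011,0.001,-0.009,0,0.015]

```text
t: 18.0
tool_pos: [0.6402, -0.0511, 0.0846]
tool_rot: [3.141, -0.001, 3.037]
wrist_force: [0.2, 0.3, -2.9]
opening: 0.0241
```

```bash
python3 -c "
from h import *
goto(.6297,-.05,.065,174)
for c,(x,y) in(('side',(360,230)),):
    im=bot.grab_frame(c)[:,:,::-1]
    cv2.imwrite('pics/l_%s.png'%c,cv2.resize(im[y-60:y+60,x-60:x+60],(600,600),interpolation=cv2.INTER_CUBIC))
"
```

```text
t 18.00 shift [ 0.0105 -0.      0.0196] twist -0.0000 | pos [ 0.6402 -0.0511  0.0846] rpy [ 1.7999e+02 -3.0000e-02  1.7400e+02] F [ 0.2  0.3 -2.9] open 0.0241
```

View pics/l_side.png

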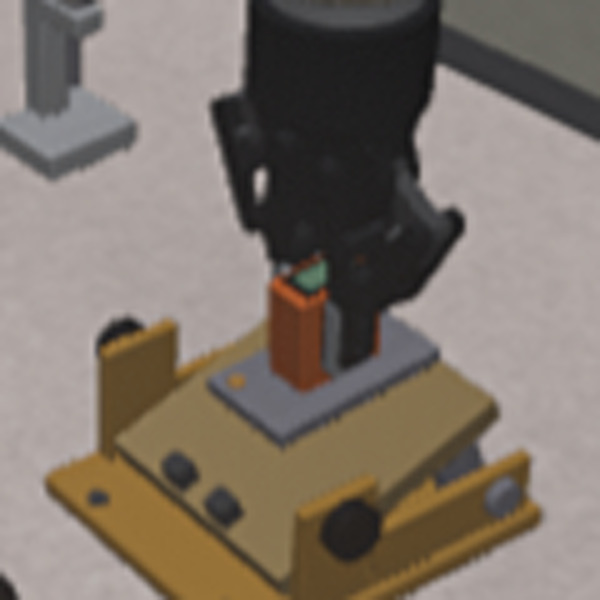

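send_rows:
  rows:
    - [0.0005,0,0.0015,0,0.015]
    - [0.0015,0,0.003,0,0.015]
    - [0.0022,0,0.004,0,0.015]
    - [0.003,0,0.005,0,0.015]
  newtons: 20

```text
t: 18.55
tool_pos: [0.6381, -0.0509, 0.0808]
tool_rot: [-3.142, 0.003, 3.037]
wrist_force: [1.9, -0.4, 6.0]
opening: 0.0237
```

send_rows:
  rows:
    - [0.0007,0,0.001,0,0.015]
    - [0.0014,0,0.002,0,0.015]
    - [0.0021,0,0.003,0,0.015]
    - [0.0028,0,0.004,0,0.015]

```text
t: 19.05
tool_pos: [0.6345, -0.0505, 0.0759]
tool_rot: [3.142, 0.0, 3.037]
wrist_force: [1.7, 0.4, 3.8]
opening: 0.0235
```

send_rows:
  rows:
    - [0.0006,0,0.001,0,0.015]
    - [0.0012,0,0.002,0,0.015]
    - [0.0018,0,0.003,0,0.015]
    - [0.0024,0,0.004,0,0.015]

```text
t: 19.55
tool_pos: [0.6321, -0.0502, 0.0719]
tool_rot: [3.142, 0.0, 3.037]
wrist_force: [2.1, -0.0, 3.7]
opening: 0.0238
```

```bash
python3 -c "
from h import *
goto(.6297,-.05,.065,174)
for c,(x,y) in(('side',(360,240)),):
    im=bot.grab_frame(c)[:,:,::-1]
    cv2.imwrite('pics/m_%s.png'%c,cv2.resize(im[y-50:y+50,x-50:x+50],(600,600),interpolation=cv2.INTER_CUBIC))
"
```

```text
t 19.55 shift [ 0.0024 -0.      0.0069] twist -0.0000 | pos [ 0.6321 -0.0502  0.0719] rpy [180.   0. 174.] F [ 2.1 -0.   3.7] open 0.0238
```

View pics/m_side.png

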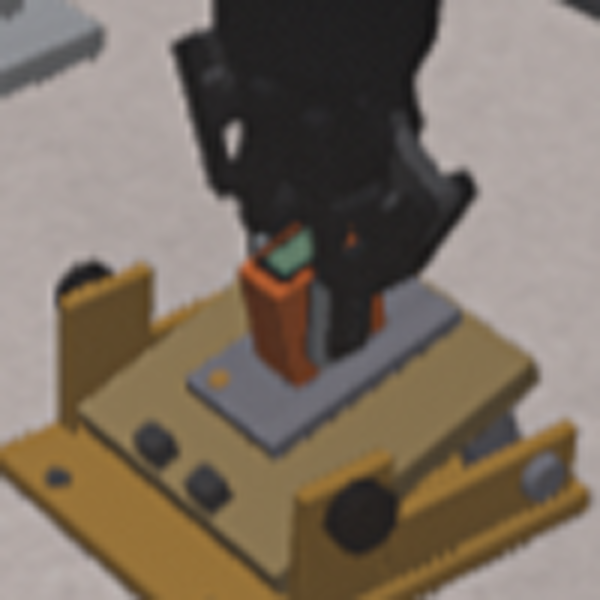

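The gauge is tilting about its grip. Its near edge, around (275,450) in this crop, is still slightly raised.

send_rows:
  rows:
    - [0.0004,0,0.001,0,0.015]
    - [0.0008,0,0.002,0,0.015]
    - [0.0012,0,0.003,0,0.015]

```text
t: 19.98
tool_pos: [0.6308, -0.0501, 0.0689]
tool_rot: [3.141, -0.0, 3.037]
wrist_force: [-0.1, 0.2, 5.1]
opening: 0.0237
```

send_rows:
  rows:
    - [0.0003,0,0.0007,0,0.015]
    - [0.0005,0,0.0014,0,0.015]

```text
t: 20.23
tool_pos: [0.6302, -0.0501, 0.0675]
tool_rot: [3.141, -0.0, 3.037]
wrist_force: [-0.5, 0.6, 5.4]
opening: 0.0236
```

send_rows:
  rows:
    - [0.0002,0,0.0006,0,0.015]
    - [0.0004,0,0.0012,0,0.015]

```text
t: 20.48
tool_pos: [0.6299, -0.05, 0.0665]
tool_rot: [3.142, -0.0, 3.037]
wrist_force: [-2.0, 1.2, 11.4]
opening: 0.0235
```

send_rows:
  rows:
    - [0,0,0.0005,0,0.015]
    - [0,0,0.001,0,0.015]

```text
t: 20.72
tool_pos: [0.6299, -0.05, 0.0664]
tool_rot: [-3.142, 0.0, 3.037]
wrist_force: [-5.7, 0.3, 21.2]
opening: 0.0235
```

```bash
python3 -c "
from h import *
goto(.6297,-.05,.065,174)
for c,(x,y) in(('side',(360,245)),('top',(347,205))):
    im=bot.grab_frame(c)[:,:,::-1]
    cv2.imwrite('pics/n_%s.png'%c,cv2.resize(im[y-50:y+50,x-50:x+50],(600,600),interpolation=cv2.INTER_CUBIC))
for q in ('gauge','bed_face'): print(q,[(np.round(d['at'],4),round(d['p'],2)) for d in bot.place_of(q,'side')])
"
```

```text
t 20.73 shift [ 0.0002 -0.      0.0014] twist 0.0001 | pos [ 0.6299 -0.05    0.0664] rpy [-180.    0.  174.] F [-5.7  0.3 21.2] open 0.0235
gauge [(array([ 0.4756,  0.2242, -0.0024]), 0.71), (array([ 0.6419, -0.0525,  0.0569]), 0.56)]
bed_face [(array([ 0.6405, -0.0449,  0.0492]), 0.75)]
```

View pics/n_side.png

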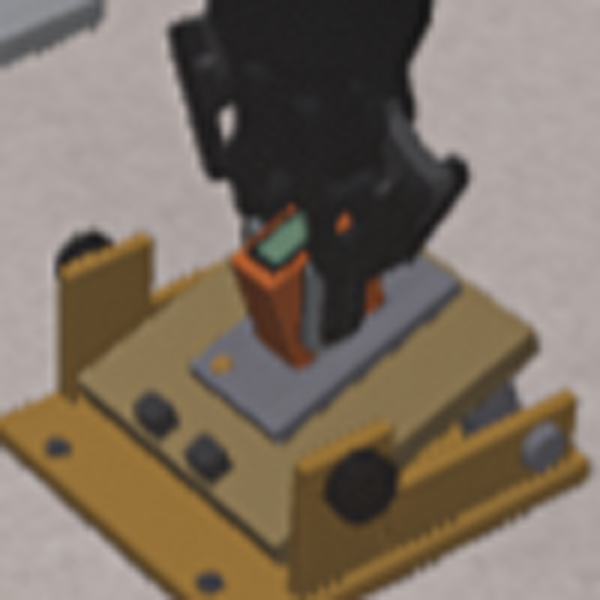

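```bash
cat > fit.py <<'E'
from h import *
from scipy.optimize import least_squares as LS
def bed(p):
    x,y,w,s=p;c,sn=np.cos(w),np.sin(w);R=np.array([[c,-sn,0],[sn,c,0],[0,0,1]])
    cs,ss=np.cos(s),np.sin(s);B=np.array([[cs,0,-ss],[0,1,0],[ss,0,cs]])
    return np.array([x,y,0])+R@np.array([-.035,0,.06]),R@B
u=lambda a,b:(310+(a-2.5)/6,195+(b-2.5)/6)
# side-only refit of bed (bias cancels)
P=[(u(79,377),(-.03,.058,-.022)),(u(538,333),(.095,-.058,-.022)),(u(279,550),(-.03,-.058,-.022))]
f=lambda p:np.concatenate([proj("side",bed(p)[0]+bed(p)[1]@np.array(q))[0]-v for v,q in P])
prior=np.array([.6307,-.0503,-.1049,.3012])
r=LS(lambda p:np.r_[f(p),(p-prior)/[.003,.003,.02,.01]],prior);print("bed side",r.x,np.degrees(r.x[2:]),f(r.x).round(1))
o,R=bed(r.x)
g=[(u(192,368),(-.045,.025,.008)),(u(278,434),(-.045,-.025,.008)),(u(461,285),(.045,-.025,.008))]
def gf(p):
    dx,dy,w,t=p;c,s=np.cos(w),np.sin(w)
    W=np.array([[c,-s,0],[s,c,0],[0,0,1]]);ct,st=np.cos(t),np.sin(t);Tm=np.array([[ct,0,-st],[0,1,0],[st,0,ct]])
    return np.concatenate([proj("side",o+R@(np.array([.0386+dx,dy,-.022])+W@Tm@np.array(q)))[0]-v for v,q in g])
a=LS(lambda p:gf(np.r_[p,0]),[0,0,0]);print("gauge dx dy yaw",a.x,gf(np.r_[a.x,0]).round(1))
a=LS(gf,[0,0,0,0]);print("with tilt",a.x,gf(a.x).round(1))
E
python3 fit.py
```

```text
bed side [ 0.62958593 -0.05055731 -0.10353974  0.30202337] [-5.93239024 17.30466439] [-0.5 -0.   0.7  0.1 -0.1 -0.5]
gauge dx dy yaw [ 0.0047831  -0.00127527  0.02175434] [-0.7 -0.2  0.2  0.4  0.4 -0.2]
with tilt [ 0.00467063 -0.00129968  0.02539352 -0.00619581] [-0.7 -0.2  0.3  0.3  0.4 -0.1]
```

View pics/n_top.png

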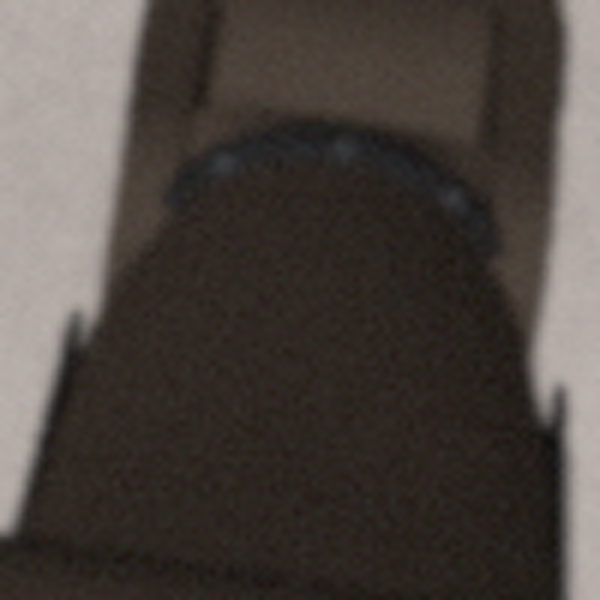

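send_rows:
  rows:
    - [0,0,-0.0004,0,0.015]
    - [0,0,-0.0004,0,0.015]
    - [0,0,-0.0004,0,0.015]
    - [0,0,-0.0004,0,0.015]

```text
t: 21.42
tool_pos: [0.6299, -0.05, 0.0665]
tool_rot: [3.142, -0.0, 3.037]
wrist_force: [-2.9, 0.4, 13.1]
opening: 0.0237
```

```bash
python3 -c "
from h import *
for c,x,y,n in(('side',449,365,'o_pot'),('side',360,245,'o_side')):
    im=bot.grab_frame(c)[:,:,::-1]
    cv2.imwrite('pics/%s.png'%n,cv2.resize(im[y-50:y+50,x-50:x+50],(400,400),interpolation=cv2.INTER_CUBIC))
a,b=cv2.imread('pics/o_pot.png'),cv2.imread('pics/o_side.png');cv2.imwrite('pics/o.png',np.hstack([a,b]))
goto(.6297,-.05,.065,174)
"
```

```text
t 21.52 shift [ 0.0002 -0.      0.0015] twist 0.0000 | pos [ 0.6299 -0.05    0.0665] rpy [180.  -0. 174.] F [-2.9  0.1 12.5] open 0.0240
```

View pics/o.png

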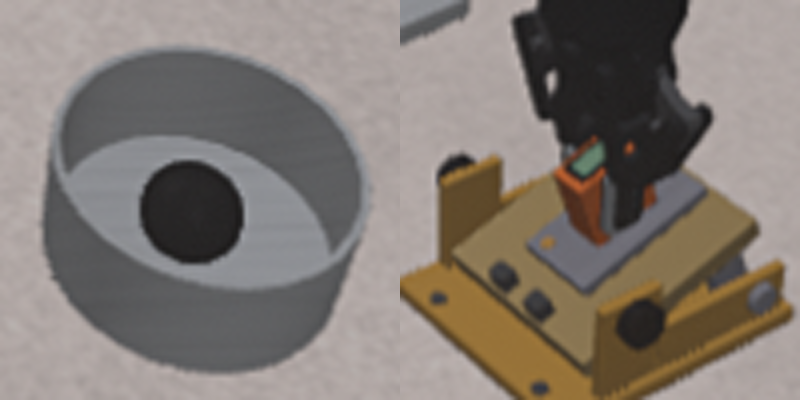

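The ball lies at the bottom of the pot, at (192,212). The gauge sits flush on the bed with its sole around (615,230), pressed at about 15 N. I'll hand it in.

```bash
python3 -c "
from cell import bot
print(bot.job_done()); o=bot.get_obs(); print(o['t'],o['wrist_force'],o['opening'])"
```

```text
the job is handed in; nothing more can be done
None
the job is handed in; nothing more can be done
```

I placed the large black ball on the floor of the pot and let it go. I then set the orange gauge flush on the bed and handed the job in at about 21.5 s. The gauge was still gripped and pressed; no verdict is reported.

**Ball:** I lowered it until it touched the pot floor at about 4 N and then opened the fingers. The last picture shows it resting in the upright pot, near the middle.

**Gauge:** The tool can't tilt, so I let the gauge turn in a light 20 N grip while lowering it about its uphill edge. My first try pushed on that edge with about 23 N and hardly tilted the gauge, so I lifted off, shifted uphill and repeated it without trouble.

**Last checks:**

| Check | Measured | Limit |
|---|---|---|
| Offset along the slope | about 5 mm uphill | 12 mm |
| Offset across the slope | about 1 mm | 12 mm |
| Length against the slope direction | about 0.02 rad | 0.15 rad |
| Sole against the face | about 0.006 rad | 0.05 rad |
| Press, from wrist force plus the gauge's weight | about 15–16 N | 4–35 N |

- **Position check:** The offsets and angles come from the side camera only, because the arm hid the gauge from the top camera. They were measured just before I eased the press from about 24 N by a 0.4 mm lift.
- **Disagreement:** The networks' own estimate placed the gauge about 7–8 mm across and in height from the bed-face point they reported. That is rougher than my fit and is explained by their error.
- **Bed and bystanders:** The bed looked unmoved in the pictures. I kept clear of the dial stand, oil bottle and screwdriver, but did not measure them again at the end.

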